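# Close the lamp charging case

### The arm

A 6-joint arm with a two-finger parallel gripper is mounted at the origin on the work surface. World frame = base frame: x ahead of the robot, y to its left, z up, the work surface at z = 0. Lengths are in mm, angles in rad, forces in N, time in s.
With the tool pointing down it reaches from about 325 to 775 mm from the base axis. Payload 5.5 kg.
Tool frame: the origin (TCP) lies at the very end of the fingers, on their centre line; the grasp point (between the pads) lies 19 mm behind it; z points along the fingers, y is the direction in which the jaws open and shut (so a half turn about z gives the same grasp; the last joint's range is limited). The gripper opens to 85 mm and grips with 20 to 120 N. Pads are 22 mm wide; open, the fingers measure 114 mm over their backs; the gripper's body (76 mm by 85 mm) begins 54 mm behind the grasp point. The pads swing forward as they close: fully open they stand 13 mm farther back than shut.
Start: joints at [1.253, 0.091, 1.231, -0, 1.82, -0.057], TCP at [154.716, 579.724, 231.275] pointing down, gripper open.
Joint ranges: [-2.87, 2.87], [-0.86, 2.18], [0.17, 2.46], [-1.51, 4.65], [0.06, 2.69], [-2.65, 2.65]. Speed limits (rad/s): [2.57, 2.57, 3.01, 3.14, 3.14, 3.14].

### API

Orientations are given as a unit quaternion [w, x, y, z].
In Python, from bench import robot gives the robot as it stands.
- The arm moves only by the tool arm_command, never from a script. Its argument "moves" is a list of rows, each a list of 3 entries, a list of its own where there are three numbers: the turn, a rotation vector about the tool's x, y, z in degrees, then the shift along the tool's x, y, z in m, then the opening, from 0 (shut) to 1 (fully open). In form: [[[ax, ay, az], [tx, ty, tz], jaw], ...]. A call has exactly 5 rows; each row is the pose to reach, as a shift and turn from the pose commanded when the call began, along the tool's axes at that moment; what a row does not reach only later rows make up. A row lasts 1/12 s, in which the tool goes at most 41.7 mm and 7.16 degrees, less where a joint would pass 70% of its speed; a pose out of reach is approached as far as the arm can. A call with a gripper value outside its range is refused whole. The fingers move at their own pace and stop on an object; the grip force is fixed at half the most. Time passes only in rows, so rows that repeat a pose let the fingers close, or fill a call up. It gives the time, the measured TCP pose, the force and the opening at its end, in the units of the state.
- robot.state(): the state, without advancing time (a new reading comes with each control period).
- robot.snapshot(name): name is "side" or "top"; returns the picture (400x640x3 uint8, red, green, blue); there is no depth.
- robot.camera_params(name): a dict with "intrinsics" (3x3 intrinsics, pixels), "k1" (the pictures are not rectified: a ray, as slopes to the right and down, at radius r is drawn at 1 + k1 r^2 times it, then the intrinsics apply), "extrinsics" (4x4, takes a point from camera to world coordinates). Camera axes: x right, y down, z forward; pixel columns grow to the right and rows downward; lengths in mm; the calibration is good to about 2 mm. A picture is of the moment at which its call begins. camera_params takes no time and is no camera call.
- robot.hand_in(): hands the job in, once; it reports no verdict.
Trained networks look in the newest picture that a camera, given by its name, has taken for a name from the list of things; names that differ only in an ending like _2 or _b are one class to them, and where a whole thing is asked for, a point or a joint stands for the part that bears it (a point fixed in the world has none). Each returns a list of dicts, best first, with "conf" (0 to 1); they miss things now and then, are a little off and sometimes report something else, mostly with a low value. They report only what shows in the picture. A call takes as long as a camera call.
- robot.look_for(camera, label): "position" ([column, row] in pixels, amid what is visible of it).
- robot.tip_of(camera, label): "position" ([column, row] in pixels: a listed point, or the origin of a listed thing).
The state is a dict: "time": time; "joints": joint angles; "dq": joint speeds; "tau": joint torques, N m; "tool_pos": TCP position; "orientation": TCP orientation; "ft_force": force on the tool from outside, world axes, zero at the start; "wrist_torque": the same for the moment, N m; "gripper_width": opening from 0.0 (shut) to 1.0 (fully open).
Only numpy, scipy, OpenCV 4.12 (cv2) and the standard library are available. Lean on these libraries where they do the work, as an engineer would, in place of code of your own. Each camera call takes 0.05 s, during which the arm holds its last target.

### The job

Close up the lamp charging case: push the upright inner flap fully down over the lamp first, then swing the open cover gently over until it is fully shut, without slamming it. Push flap and cover with the fingertips on their outer faces only, do not pinch them or touch their rubber-lined inner faces, and leave the lamp and the things lying around the case where they are. Finish clear of everything.

Things in the scene. Friction and masses are not known exactly. Their poses are not given: they have to be found in the camera images.
- case: grey open-topped metal case screwed to the shelf, 180 mm along its x, 194 along its y, 80 high, walls 4. Origin: centre of its underside, z up. At zero yaw its y points to the robot's left; it is turned up to 0.45 rad either way. Cover hinged on its +y rim, flap just inside its -y wall: both fold towards each other. Charger block in its +y half (top 38 mm above the shelf), lamp in its -y half.
- flap (a joint): angle of the inner flap, a plain aluminium plate 140 mm along the hinge, 100 mm from hinge to free edge. 0 = folded flat inside the case (hard stop), 1.57 = upright; starts at 1.4 to 1.7. Folding, its free edge swings towards the case's +y and down. Friction keeps it where it is left; about 1 N at its free edge moves it. Flat, its outer face is 59 mm above the shelf, 21 mm below the case rim.
- flap_hinge (a point): middle of the flap's hinge line, which runs along the case's x, 83 mm from the case's centre towards -y, 55 mm above the shelf. Its axes turn with the flap: x along the hinge, y to the free edge, z out of the outer face, which lies 4 mm from the hinge line. The inner face (z -4 to 0 mm) is a black rubber lining that the fingers must not press on.
- flap_edge (a point): middle of the flap's free edge on its outer face: 100 mm from the hinge line, 4 mm out; axes as flap_hinge.
- cover (a joint): angle of the cover, a plain grey plate without handle, 180 mm along the hinge, 194 mm from hinge to free edge. 0 = shut flat on the case (hard stop), 1.57 = upright; starts at 1.6 to 1.9, leaning outwards. Closing, its free edge swings up and over towards the case's -y. A stiff hinge keeps it where it is left; 1 to 3 N at its free edge moves it. Shut, its outer face is 90 mm above the shelf.
- cover_hinge (a point): middle of the cover's hinge line, which runs along the case's x, 97 mm from the case's centre towards +y, 81 mm above the shelf. Its axes turn with the cover: x along the hinge, -y to the free edge, z out of the outer face, which lies 9 mm from the hinge line. The inner face (z 0 to 4 mm) is a black rubber lining that the fingers must not press on.
- cover_edge (a point): middle of the cover's free edge on its outer face: 194 mm from the hinge line, 9 mm out; axes as cover_hinge.
- lamp: loose round black lamp head with a glass face, 64 mm across, 34 mm high, standing in the case under where the flap folds, its top 39 mm above the shelf; origin at the centre of its underside. To stay where it is.
- tally_ring: loose flat brass ring, 48 mm outside, 32 mm hole, 6 mm high, on the shelf near the case; origin at the centre of its underside. To be left alone.
- lens_cap: loose silver lens cap, a shallow round dish 52 mm across and 16 mm high, on the shelf near the case; origin at the centre of its underside. To be left alone.
- spanner: loose steel spanner with a black rubber grip, about 146 mm long along its x, 12 mm high, on the shelf beyond the case; origin near its middle, on the underside. To be left alone.

How it is judged (in metres and radians):
On the way, in this order (a step that is already met when the one before it is completed fails the run):
1. the flap is folded down while the cover still stands open (value of joint flap below 0.12 rad and value of joint cover above 0.9 rad), for 0.2 s.
2. the cover is shut over the folded flap (value of joint cover below 0.06 rad and value of joint flap below 0.12 rad), for 0.2 s.
At the end, for the whole second after the job is handed in: The flap is folded flat (within 0.12 rad) and the cover is shut over it (within 0.06 rad, about 11 mm at its free edge) and at rest; the lamp, ring, lens cap and spanner are within 20 mm of where they began (all of step 2 and velocity of joint cover between -0.05 and 0.05 rad/s and distance of each of lamp, tally_ring, lens_cap, spanner from where it was at the start of the episode below 0.02 m); the robot touches nothing.
It fails at once if the cover is swung over while the flap still stands in its way (cover below 0.9 rad, flap above 0.3 rad) (value of joint cover below 0.9 rad and value of joint flap above 0.3 rad).
It fails at once if the cover slams (closes faster than 2.5 rad/s) (velocity of joint cover below -2.5 rad/s).
It fails at once if the fingers press on the inner lining of the flap or cover (over 1.5 N), as in pinching them (contact force between the fingers and flap_c1 above 1.5 N or contact force between the fingers and cover_c1 above 1.5 N).
It fails at once if the lamp or a thing lying by the case is lifted or shifted by more than 20 mm (distance of any of lamp, tally_ring, lens_cap, spanner from where it was at the start of the episode above 0.02 m).
It also fails if it takes over 54 s, if anything falls off the work surface, if the arm or the gripper's body presses on something with over 40 N, if the wrist force passes 120 N, or if a joint passes its speed limit or range.

## Working session

There is one attempt and no reset: what is moved stays moved. The work goes in short steps, Python scripts to look and compute and a tool call to move; the robot and the scene stay as the last step left them, time stands still between calls to the robot, and variables do not carry over. Pictures are saved under pics/ and viewed, and the job is handed in when it is done.

Besides the shell and the picture viewer there is one more tool, called after "Call:" by a JSON object that holds its "fn" and its "kwargs", one argument or row to a line. arm_command: Moves the arm, as the interface text tells. Its arguments: {"type":"object","properties":{"moves":{"type":"array","items":{"type":"array"}}},"required":["moves"]}

```bash
mkdir -p pics; ls; cat > h.py <<'E'
import numpy as np, cv2
from bench import robot
def snap(n,f):
    im=robot.snapshot(n); cv2.imwrite('pics/'+f,im[:,:,::-1]); return im
E
python3 - <<'E'
from h import *
s=robot.state(); print(s)
for n in('side','top'):
    snap(n,n+'0.png'); p=robot.camera_params(n); print(n,np.round(p['intrinsics'],1).tolist(),p['k1'],np.round(p['extrinsics'],3).tolist())
    for l in('flap_hinge','flap_edge','cover_hinge','cover_edge','case','lamp','tally_ring','lens_cap','spanner'):
        print(n,l,[(np.round(d['position'],1).tolist(),round(d['conf'],2)) for d in robot.tip_of(n,l)[:2]])
E
```

```text
pics
{'time': 0.0, 'joints': array([ 1.25326916e+00,  9.18592780e-02,  1.23187864e+00,  1.76422542e-05,
        1.81981658e+00, -5.67018825e-02]), 'dq': array([ 0.00040096,  0.00109409, -0.00038963, -0.00220402,  0.0005115 ,
        0.00022692]), 'tau': array([-4.25471217e-04, -4.58729017e+01, -4.18021989e+01, -1.17820623e-04,
        1.14511256e-02,  2.91006711e-05]), 'tool_pos': array([154.63454222, 579.4351183 , 230.1547211 ]), 'orientation': array([-1.90877447e-04,  1.30041081e-01,  9.91508122e-01, -9.62209156e-04]), 'ft_force': array([-0.01632983, -0.68163216, -0.37412191]), 'wrist_torque': array([-0.03641234, -0.05341981, -0.02637338]), 'gripper_width': 1.000742991337397}
side [[383.6, 0.0, 325.5], [0.0, 383.6, 197.8], [0.0, 0.0, 1.0]] -0.05101418817187682 [[0.955, -0.193, 0.225, 420.832], [-0.296, -0.613, 0.733, -509.378], [-0.003, -0.766, -0.642, 516.072], [0.0, 0.0, 0.0, 1.0]]
side flap_hinge [([332.5, 282.1], 0.85), ([304.2, 291.4], 0.2)]
side flap_edge [([341.6, 239.9], 0.91)]
side cover_hinge [([268.0, 206.3], 0.78)]
side cover_edge [([240.7, 93.5], 0.55), ([298.4, 365.2], 0.51)]
side case []
side lamp [([307.7, 287.8], 0.67)]
side tally_ring [([210.3, 300.0], 0.59)]
side lens_cap [([301.6, 366.4], 0.8)]
side spanner [([380.7, 237.6], 0.94)]
top [[476.3, 0.0, 318.9], [0.0, 476.3, 195.7], [0.0, 0.0, 1.0]] -0.06673188671023726 [[0.014, -0.994, 0.108, 477.601], [-1.0, -0.014, -0.0, -29.317], [0.002, -0.108, -0.994, 929.908], [0.0, 0.0, 0.0, 1.0]]
top flap_hinge [([393.7, 216.6], 0.83), ([260.6, 258.3], 0.57)]
top flap_edge [([417.0, 208.0], 0.75)]
top cover_hinge [([301.1, 246.8], 0.65)]
top cover_edge [([258.9, 258.1], 0.85)]
top case [([351.1, 230.3], 0.87)]
top lamp [([373.5, 233.7], 0.59)]
top tally_ring [([355.6, 320.3], 0.52), ([433.2, 255.0], 0.52)]
top lens_cap [([434.2, 257.9], 0.66)]
top spanner []
```

View pics/side0.png

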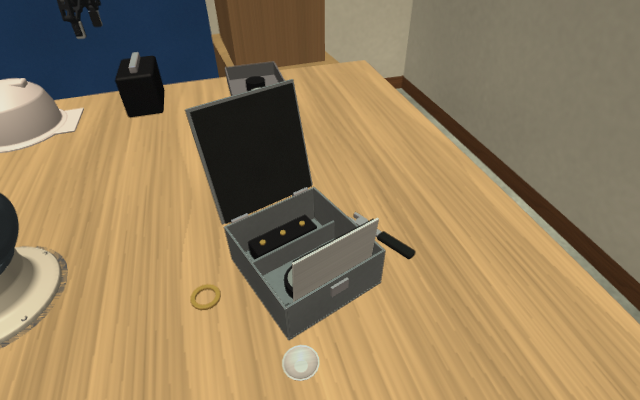

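View pics/top0.png

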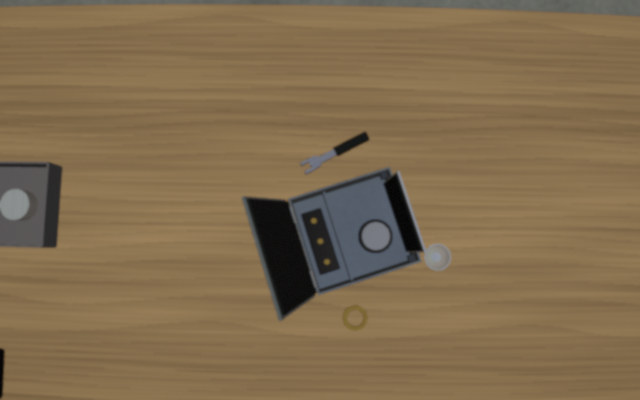

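```bash
cat >> h.py <<'E'
from scipy.optimize import least_squares
def proj(n,P):
    p=robot.camera_params(n); T=np.linalg.inv(p['extrinsics']); K=np.array(p['intrinsics'])
    c=np.atleast_2d(P)@T[:3,:3].T+T[:3,3]; s=c[:,:2]/c[:,2:]; r2=(s**2).sum(1,keepdims=True)
    s=s*(1+p['k1']*r2); return s@K[:2,:2].T+K[:2,2]
def c2w(v,P):
    c,s=np.cos(v[2]),np.sin(v[2]); P=np.atleast_2d(P)
    return P@np.array([[c,-s,0],[s,c,0],[0,0,1]]).T+[v[0],v[1],0]
# flap: y dir to edge at angle a: (0,cos a,sin a); outer normal: (0,-sin a,cos a)
def flap(a,x,y,z): return np.array([x,-83+y*np.cos(a)-z*np.sin(a),55+y*np.sin(a)+z*np.cos(a)])
# cover: d along -y: (0,-cos a,sin a); outer normal (0,sin a,cos a)
def cover(a,x,d,z): return np.array([x,97-d*np.cos(a)+z*np.sin(a),81+d*np.sin(a)+z*np.cos(a)])
E
cat > fit.py <<'E'
from h import *
def model(v):
    f,c=v[3],v[4]
    L={'fh':flap(f,0,0,0),'fe':flap(f,0,100,4),'ch':cover(c,0,0,0),'ce':cover(c,0,194,9),'case':[0,0,0],
     'cL':cover(c,-90,194,9),'cR':cover(c,90,194,9)}
    return {k:c2w(v,p)[0] for k,p in L.items()}
obs=[('side','fe',341.6,239.9),('side','fh',332.5,282.1),('side','ch',268,206.3),('side','ce',240.7,93.5),('top','fh',393.7,216.6),('top','fe',417,208),('top','ch',301.1,246.8),('top','ce',258.9,258.1),('top','case',351.1,230.3),
('top','cR',244.5,197),('top','cL',280,320),('side','cL',191,108),('side','cR',296,84)]
def res(v):
    m=model(v); return np.concatenate([proj(n,m[k])[0]-[a,b] for n,k,a,b in obs])
r=least_squares(res,[450,-80,.28,1.57,1.7],loss='soft_l1',x_scale=[10,10,.1,.1,.1])
v=r.x; print(np.round(v,3)); np.save('v.npy',v)
for o,e in zip(obs,res(v).reshape(-1,2)): print(o[:2],np.round(e,1))
B=[[sx*90,sy*97,z] for sx in(-1,1) for sy in(-1,1) for z in (0,80)]
for n in('side','top'):
    im=cv2.imread(f'pics/{n}0.png'); 
    im=cv2.resize(im,None,fx=3,fy=3,interpolation=cv2.INTER_CUBIC)
    def line(P):
        q=np.int32(proj(n,c2w(v,np.array(P,float)))*3+1); cv2.polylines(im,[q.reshape(-1,1,2)],True,(0,0,255),1)
    line([[-90,-97,80],[90,-97,80],[90,97,80],[-90,97,80]]);line([[-90,-97,0],[90,-97,0],[90,97,0],[-90,97,0]])
    line([flap(v[3],sx*70,y,4) for sx,y in((-1,0),(1,0),(1,100),(-1,100))])
    line([cover(v[4],sx*90,y,9) for sx,y in((-1,0),(1,0),(1,194),(-1,194))])
    x0,y0=(170,60) if n=='side' else (220,110)
    cv2.imwrite(f'pics/{n}_ov.png',im[y0*3:y0*3+600+(0),x0*3:x0*3+800] if n=='top' else cv2.resize(im[y0*3:y0*3+880,x0*3:x0*3+780],None,fx=.68,fy=.68))
E
python3 fit.py
```

```text
[ 5.09666e+02 -9.25720e+01  3.21000e-01  1.70700e+00  1.79900e+00]
('side', 'fe') [0.2 2.5]
('side', 'fh') [ 0.5 -1.1]
('side', 'ch') [ 3.5 -2.6]
('side', 'ce') [ 2.3 -1.4]
('top', 'fh') [1.9 0.1]
('top', 'fe') [-1.6  1.6]
('top', 'ch') [ 0.8 -0.3]
('top', 'ce') [ 2.  -0.4]
('top', 'case') [-0.3  1.1]
('top', 'cR') [-2.2 -1.1]
('top', 'cL') [0.2 0.8]
('side', 'cL') [-5.4  0.5]
('side', 'cR') [-2.6 -6.1]
```

View pics/side_ov.png

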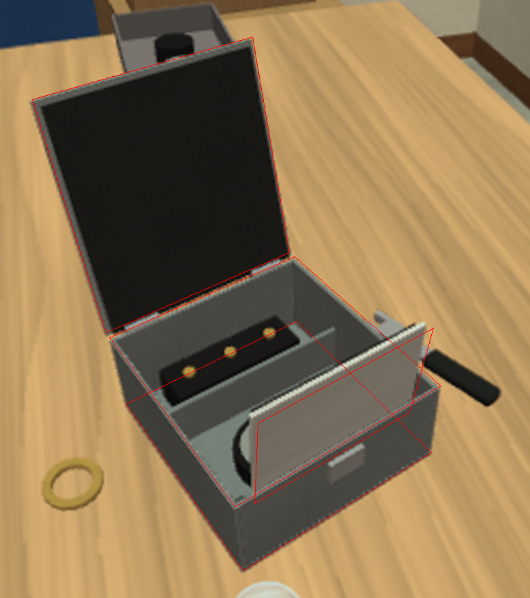

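View pics/top_ov.png

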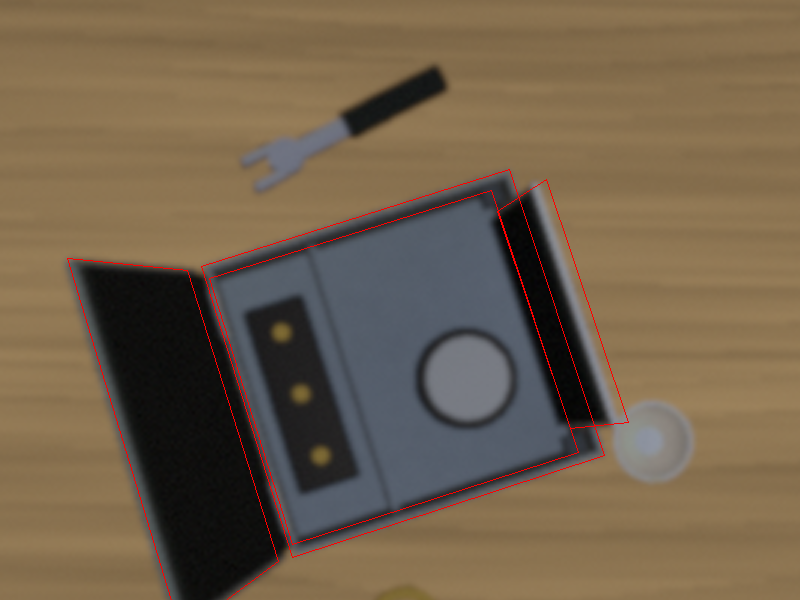

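The fitted case outline matches both pictures: the cover edge corners at side (191,108) and (296,84), the ring at side (205,297), and the cap at side (301,363). The cover is at about 1.80 rad. The flap is slightly below the fitted 1.71, at about 1.63. I'll rise, turn and shut the fingers first.

Call:
{"fn": "arm_command", "kwargs": {
  "moves": [
    [[0,0,56.6],[0,0,-0.1],0],
    [[0,0,56.6],[0,0,-0.1],0],
    [[0,0,56.6],[0,0,-0.1],0],
    [[0,0,56.6],[0,0,-0.1],0],
    [[0,0,56.6],[0,0,-0.1],0]
  ]
}}

```text
time: 1.42
tool_pos: [154.9, 580.1, 334.0]
orientation: [-0.0, 0.431, 0.902, 0.002]
ft_force: [0.8, 1.7, -0.6]
gripper_width: 0.3
```

```bash
cat > wh.py <<'E'
from h import *
from scipy.spatial.transform import Rotation as R
import sys
v=np.load('v.npy'); s=robot.state(); q=s['orientation']; M=R.from_quat([q[1],q[2],q[3],q[0]]).as_matrix()
def tocase(p):
    d=np.array(p)-[v[0],v[1],0]; c,sn=np.cos(v[2]),np.sin(v[2]); return np.array([c*d[0]+sn*d[1],-sn*d[0]+c*d[1],d[2]])
print('t',s['time'],'case pos',np.round(tocase(s['tool_pos']),1),'f',np.round(s['ft_force'],1),'jaw',round(s['gripper_width'],2),'j',np.round(s['joints'],2))
Rc=R.from_euler('z',v[2]).as_matrix()
D=Rc@np.array([[0,1,0],[1,0,0],[0,0,-1]]).T
print('turn to aligned deg',np.round(np.degrees(R.from_matrix(M.T@D).as_rotvec()),1))
if len(sys.argv)>3:
    t=c2w(v,[[float(a) for a in sys.argv[1:4]]])[0]
    print('shift tool m',np.round(M.T@(t-s['tool_pos'])/1000,3))
E
python3 wh.py 0 -150 330
```

```text
t 1.4167 case pos [-124.2  750.3  334. ] f [ 0.8  1.7 -0.6] jaw 0.3 j [ 1.25  0.14  1.   -0.    2.    0.57]
turn to aligned deg [ 0.2 -0.2 20.5]
shift tool m [-0.887 -0.199  0.001]
```

Call:
{"fn": "arm_command", "kwargs": {
  "moves": [
    [[0,0,20.5],[-0.887,-0.199,0.0],0],
    [[0,0,20.5],[-0.887,-0.199,0.0],0],
    [[0,0,20.5],[-0.887,-0.199,0.0],0],
    [[0,0,20.5],[-0.887,-0.199,0.0],0],
    [[0,0,20.5],[-0.887,-0.199,0.0],0]
  ]
}}

```text
time: 1.83
tool_pos: [248.3, 391.7, 331.3]
orientation: [0.0, 0.582, 0.813, 0.0]
ft_force: [0.9, 0.0, 0.4]
gripper_width: -0.001
```

```bash
python3 wh.py 0 -150 330
```

```text
t 1.8333 case pos [-95.  542.1 331.3] f [0.9 0.  0.4] jaw -0.0 j [ 0.93 -0.23  1.35 -0.    2.01  0.61]
turn to aligned deg [ 0.  -0.   0.4]
shift tool m [-0.693  0.091  0.001]
```

Call:
{"fn": "arm_command", "kwargs": {
  "moves": [
    [[0,0,0.4],[-0.693,0.091,0.0],0],
    [[0,0,0.4],[-0.693,0.091,0.0],0],
    [[0,0,0.4],[-0.693,0.091,0.0],0],
    [[0,0,0.4],[-0.693,0.091,0.0],0],
    [[0,0,0.4],[-0.693,0.091,0.0],0]
  ]
}}

```text
time: 2.25
tool_pos: [340.3, 204.7, 331.6]
orientation: [0.0, 0.585, 0.811, 0.001]
ft_force: [0.7, -0.6, 0.5]
gripper_width: 0.002
```

```bash
python3 wh.py 0 -150 330
```

```text
t 2.25 case pos [-66.8 335.5 331.6] f [ 0.7 -0.6  0.5] jaw 0.0 j [ 0.46 -0.4   1.49 -0.    2.05  0.14]
turn to aligned deg [ 0.1 -0.  -0. ]
shift tool m [-0.486  0.067  0.002]
```

Call:
{"fn": "arm_command", "kwargs": {
  "moves": [
    [[0,0,0],[-0.486,0.067,0.0],0],
    [[0,0,0],[-0.486,0.067,0.0],0],
    [[0,0,0],[-0.486,0.067,0.0],0],
    [[0,0,0],[-0.486,0.067,0.0],0],
    [[0,0,0],[-0.486,0.067,0.0],0]
  ]
}}

```text
time: 2.67
tool_pos: [432.4, 17.5, 331.7]
orientation: [0.001, 0.585, 0.811, 0.0]
ft_force: [0.5, 1.0, 0.2]
gripper_width: -0.001
```

```bash
python3 wh.py 0 -150 330
```

```text
t 2.6667 case pos [-38.6 128.8 331.7] f [0.5 1.  0.2] jaw -0.0 j [-0.04 -0.31  1.42  0.    2.03 -0.36]
turn to aligned deg [ 0.1  0.  -0.1]
shift tool m [-0.279  0.039  0.002]
```

Call:
{"fn": "arm_command", "kwargs": {
  "moves": [
    [[0,0,0],[-0.279,0.039,0.0],0],
    [[0,0,0],[-0.279,0.039,0.0],0],
    [[0,0,0],[-0.279,0.039,0.0],0],
    [[0,0,0],[-0.279,0.039,0.0],0],
    [[0,0,0],[-0.279,0.039,0.0],0]
  ]
}}

```text
time: 3.08
tool_pos: [524.8, -169.3, 331.4]
orientation: [0.0, 0.585, 0.811, 0.0]
ft_force: [1.3, 0.9, -0.3]
gripper_width: 0.002
```

Call:
{"fn": "arm_command", "kwargs": {
  "moves": [
    [[0,0,0],[-0.04,0.006,0.0],0],
    [[0,0,0],[-0.072,0.01,0.0],0],
    [[0,0,0],[-0.072,0.01,0.0],0],
    [[0,0,0],[-0.072,0.01,0.0],0],
    [[0,0,0],[-0.072,0.01,0.0],0]
  ]
}}

```text
time: 3.5
tool_pos: [556.5, -232.2, 331.2]
orientation: [-0.0, 0.585, 0.811, 0.0]
ft_force: [0.4, 1.1, -0.5]
gripper_width: -0.002
```

```bash
python3 wh.py 0 -150 130
```

```text
t 3.5 case pos [ 3.000e-01 -1.473e+02  3.312e+02] f [ 0.4  1.1 -0.5] jaw -0.0 j [-0.45  0.15  0.99  0.    2.   -0.77]
turn to aligned deg [-0.  -0.  -0.1]
shift tool m [-0.003 -0.     0.201]
```

Call:
{"fn": "arm_command", "kwargs": {
  "moves": [
    [[0,0,0],[0,0,0.04],0],
    [[0,0,0],[0,0,0.08],0],
    [[0,0,0],[0,0,0.12],0],
    [[0,0,0],[0,0,0.16],0],
    [[0,0,0],[0,0,0.2],0]
  ]
}}

```text
time: 3.92
tool_pos: [556.4, -230.7, 131.2]
orientation: [0.001, 0.585, 0.811, 0.0]
ft_force: [-0.1, -0.0, -0.3]
gripper_width: -0.004
```

```bash
python3 wh.py 0 -120 130; python3 - <<'E'
from h import *
a=snap('side','side1.png')
cv2.imwrite('pics/side1c.png',cv2.resize(a[120:340,180:440,::-1],None,fx=2.5,fy=2.5))
E
```

```text
t 3.9167 case pos [   0.7 -145.8  131.2] f [-0.1 -0.  -0.3] jaw -0.0 j [-0.45  0.1   1.4   0.    1.64 -0.77]
turn to aligned deg [0.1 0.1 0. ]
shift tool m [ 0.026 -0.001  0.001]
```

View pics/side1c.png

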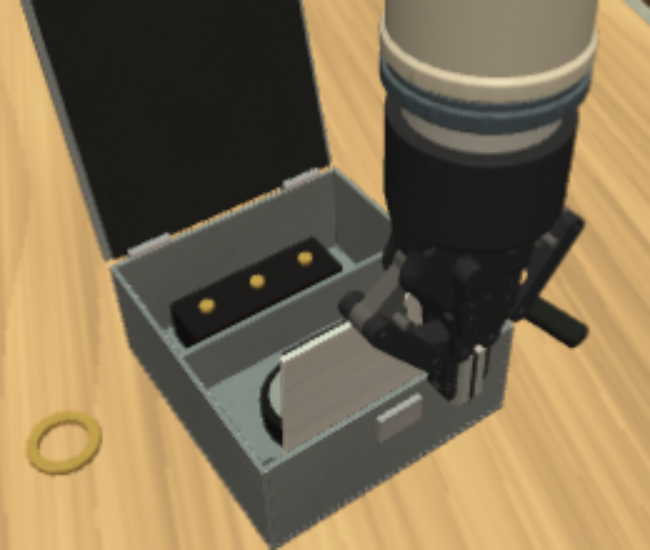

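Call:
{"fn": "arm_command", "kwargs": {
  "moves": [
    [[0,0,0],[0.02,0,0],0],
    [[0,0,0],[0.038,0,0],0],
    [[0,0,0],[0.052,0,0],0],
    [[0,0,0],[0.064,0,0.002],0],
    [[0,0,0],[0.076,0,0.005],0]
  ]
}}

```text
time: 4.38
tool_pos: [533.1, -159.2, 128.8]
orientation: [0.002, 0.585, 0.811, 0.0]
ft_force: [0.9, 0.4, 1.3]
gripper_width: -0.001
```

```bash
python3 wh.py 0 -50 116; python3 - <<'E'
from h import *
a=snap('side','side2.png')
cv2.imwrite('pics/side2c.png',cv2.resize(a[120:340,180:440,::-1],None,fx=2.5,fy=2.5))
E
```

```text
t 4.3833 case pos [  1.2 -70.7 128.8] f [0.9 0.4 1.3] jaw -0.0 j [-0.35 -0.03  1.53 -0.    1.63 -0.67]
turn to aligned deg [ 0.2  0.2 -0. ]
shift tool m [ 0.021 -0.001  0.013]
```

View pics/side2c.png

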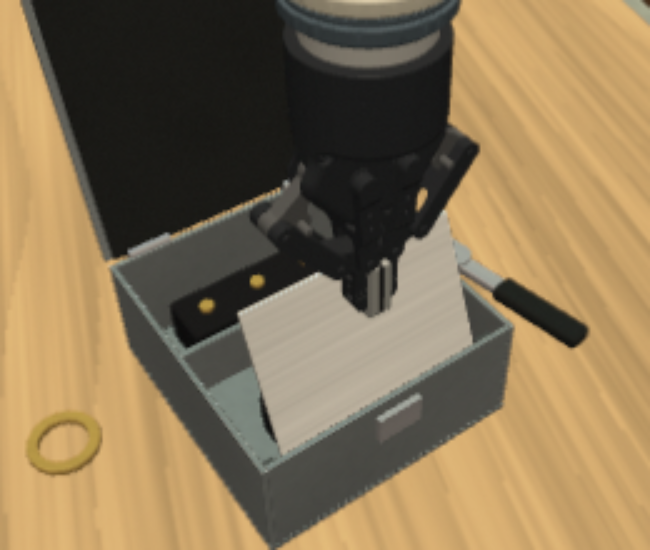

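The flap leans inward, with the fingertips on its outer face at about (375,305) in the crop. I'll continue along the arc.

Call:
{"fn": "arm_command", "kwargs": {
  "moves": [
    [[0,0,0],[0.011,0,0.004],0],
    [[0,0,0],[0.021,0,0.01],0],
    [[0,0,0],[0.03,0,0.018],0],
    [[0,0,0],[0.037,0,0.026],0],
    [[0,0,0],[0.042,0,0.035],0]
  ]
}}

```text
time: 4.85
tool_pos: [519.0, -119.3, 90.2]
orientation: [-0.0, 0.585, 0.811, 0.0]
ft_force: [0.6, 0.0, 0.8]
gripper_width: -0.001
```

Call:
{"fn": "arm_command", "kwargs": {
  "moves": [
    [[0,0,0],[0.004,0,0.008],0],
    [[0,0,0],[0.007,0,0.016],0],
    [[0,0,0],[0.009,0,0.024],0],
    [[0,0,0],[0.01,0,0.028],0],
    [[0,0,0],[0.01,0,0.03],0]
  ]
}}

```text
time: 5.27
tool_pos: [515.7, -110.6, 60.0]
orientation: [-0.001, 0.585, 0.811, -0.0]
ft_force: [-0.6, 0.2, 1.5]
gripper_width: 0.0
```

```bash
python3 wh.py 0 -19 60; python3 - <<'E'
from h import *
a=snap('side','side3.png')
cv2.imwrite('pics/side3c.png',cv2.resize(a[120:340,180:440,::-1],None,fx=2.5,fy=2.5))
E
```

```text
t 5.2667 case pos [ -0. -19.  60.] f [-0.6  0.2  1.5] jaw 0.0 j [-0.28 -0.07  1.69  0.    1.52 -0.6 ]
turn to aligned deg [-0.1 -0.1 -0.1]
shift tool m [ 0.  0. -0.]
```

View pics/side3c.png

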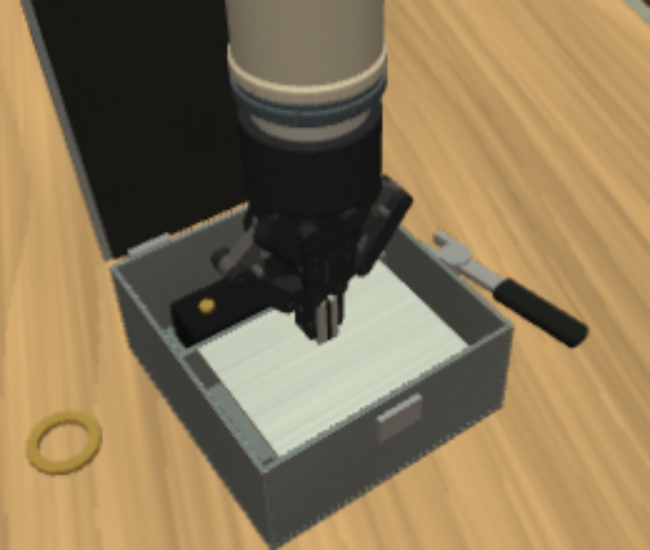

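The flap is almost flat, with the tips at about (325,340) in the crop. I'll press a little further until I feel the stop.

Call:
{"fn": "arm_command", "kwargs": {
  "moves": [
    [[0,0,0],[0,0,0.001],0],
    [[0,0,0],[0,0,0.002],0],
    [[0,0,0],[0,0,0.002],0],
    [[0,0,0],[0,0,0.002],0],
    [[0,0,0],[0,0,0.002],0]
  ]
}}

```text
time: 5.73
tool_pos: [516.4, -110.9, 59.5]
orientation: [0.0, 0.585, 0.811, 0.0]
ft_force: [0.5, -0.0, -0.6]
gripper_width: -0.001
```

Call:
{"fn": "arm_command", "kwargs": {
  "moves": [
    [[0,0,0],[0,0,0.001],0],
    [[0,0,0],[0,0,0.002],0],
    [[0,0,0],[0,0,0.002],0],
    [[0,0,0],[0,0,0.002],0],
    [[0,0,0],[0,0,0.002],0]
  ]
}}

```text
time: 6.15
tool_pos: [516.5, -110.9, 58.9]
orientation: [0.001, 0.585, 0.811, 0.0]
ft_force: [-2.9, 0.7, 7.9]
gripper_width: -0.004
```

```bash
python3 wh.py 0 -19 60
```

```text
t 6.15 case pos [  0.7 -19.6  58.9] f [-2.9  0.7  7.9] jaw -0.0 j [-0.28 -0.07  1.7  -0.    1.51 -0.6 ]
turn to aligned deg [ 0.1  0.  -0.1]
shift tool m [ 0.001 -0.001 -0.001]
```

The stop is reached, at 8 N. Next I lift clear and go over behind the cover.

Call:
{"fn": "arm_command", "kwargs": {
  "moves": [
    [[0,0,0],[0,0,-0.04],0],
    [[0,0,0],[0,0,-0.08],0],
    [[0,0,0],[0,0,-0.12],0],
    [[0,0,0],[0,0,-0.16],0],
    [[0,0,0],[0,0,-0.2],0]
  ]
}}

```text
time: 6.57
tool_pos: [515.9, -110.7, 259.3]
orientation: [0.0, 0.585, 0.811, 0.0]
ft_force: [0.5, 0.5, 0.2]
gripper_width: -0.003
```

Call:
{"fn": "arm_command", "kwargs": {
  "moves": [
    [[0,0,0],[0,0,-0.04],0],
    [[0,0,0],[0,0,-0.077],0],
    [[0,0,0],[0.03,0,-0.077],0],
    [[0,0,0],[0.07,0,-0.077],0],
    [[0,0,0],[0.11,0,-0.077],0]
  ]
}}

```text
time: 6.98
tool_pos: [481.5, -6.0, 334.9]
orientation: [0.001, 0.586, 0.81, 0.0]
ft_force: [0.5, 1.9, -0.2]
gripper_width: 0.001
```

```bash
python3 wh.py 0 230 330; python3 - <<'E'
from h import *
a=snap('side','side4.png')
for l in ('flap_edge','cover_edge','cover_hinge'): print(l,[(np.round(d['position'],1).tolist(),round(d['conf'],2)) for d in robot.tip_of('side',l)[:2]])
v=np.load('v.npy'); print(proj('side',c2w(v,[flap(0,0,100,4),flap(.1,0,100,4),cover(v[4],0,194,9)])))
cv2.imwrite('pics/side4c.png',cv2.resize(a[60:340,140:440,::-1],None,fx=2.1,fy=2.1))
E
```

```text
t 6.9833 case pos [  0.6  91.  334.9] f [ 0.5  1.9 -0.2] jaw 0.0 j [-0.08 -0.18  1.31  0.    2.01 -0.4 ]
turn to aligned deg [ 0.1  0.  -0.2]
shift tool m [ 0.139 -0.001  0.005]
flap_edge [([295.9, 239.6], 0.74)]
cover_edge [([241.2, 92.1], 0.8)]
cover_hinge [([271.3, 201.3], 0.89), ([296.5, 242.1], 0.44)]
[[296.81557647 239.6892052 ]
 [296.79476316 235.75052702]
 [243.02787894  92.07816402]]
```

View pics/side4c.png

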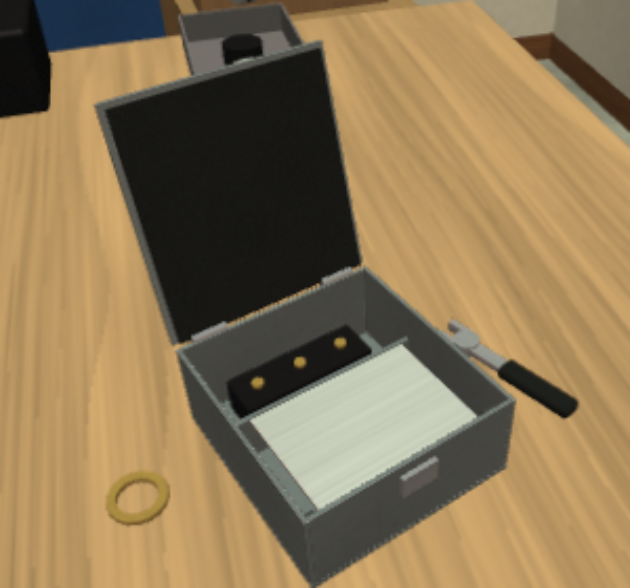

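The flap lies flat: its edge is detected at side (295.9,239.6), and 0 rad predicts (296.8,239.7). The cover edge at (241,92) still matches 1.80 rad.

Call:
{"fn": "arm_command", "kwargs": {
  "moves": [
    [[0,0,0],[0.04,0,0],0],
    [[0,0,0],[0.08,0,0],0],
    [[0,0,0],[0.12,0,0],0],
    [[0,0,0],[0.135,0,0.02],0],
    [[0,0,0],[0.135,0,0.05],0]
  ]
}}

```text
time: 7.6
tool_pos: [439.6, 123.7, 286.9]
orientation: [0.002, 0.584, 0.812, 0.003]
ft_force: [0.7, -0.5, -0.1]
gripper_width: -0.001
```

Call:
{"fn": "arm_command", "kwargs": {
  "moves": [
    [[0,0,0],[0,0,0.03],0],
    [[0,0,0],[0,0,0.052],0],
    [[0,0,0],[0,0,0.052],0],
    [[0,0,0],[0,0,0.052],0],
    [[0,0,0],[0,0,0.052],0]
  ]
}}

```text
time: 8.02
tool_pos: [439.8, 121.1, 233.9]
orientation: [0.001, 0.586, 0.81, 0.001]
ft_force: [0.7, -0.2, 0.6]
gripper_width: 0.002
```

```bash
python3 wh.py 0 170 230; python3 - <<'E'
from h import *
a=snap('top','top5.png')
cv2.imwrite('pics/top5c.png',cv2.resize(a[120:360,160:460,::-1],None,fx=2.4,fy=2.4))
E
```

```text
t 8.0167 case pos [  1.2 224.8 233.9] f [ 0.7 -0.2  0.6] jaw 0.0 j [ 0.19 -0.3   1.59 -0.    1.85 -0.12]
turn to aligned deg [ 0.1  0.  -0.1]
shift tool m [-0.055 -0.001  0.004]
```

View pics/top5c.png

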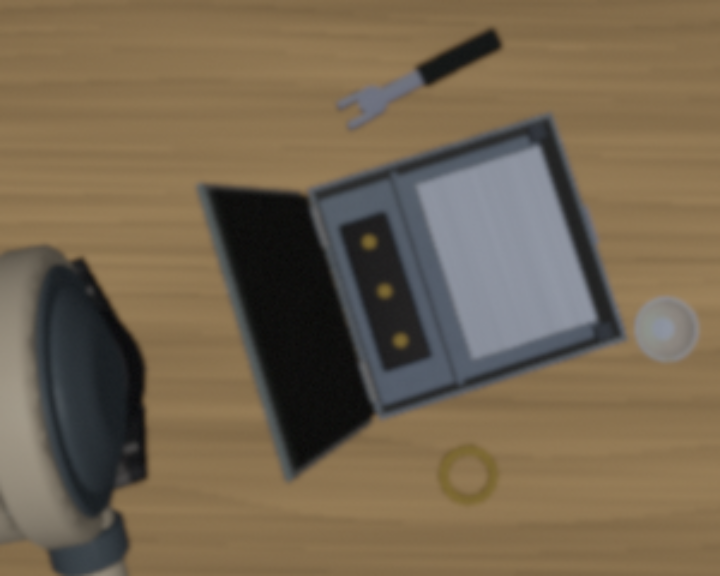

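Call:
{"fn": "arm_command", "kwargs": {
  "moves": [
    [[0,0,0],[-0.02,0,-0.006],0],
    [[0,0,0],[-0.04,0,-0.011],0],
    [[0,0,0],[-0.054,0,-0.011],0],
    [[0,0,0],[-0.064,0,-0.011],0],
    [[0,0,0],[-0.074,0,-0.011],0]
  ]
}}

```text
time: 8.48
tool_pos: [463.2, 51.2, 245.3]
orientation: [0.001, 0.585, 0.811, 0.001]
ft_force: [0.0, 3.3, 2.5]
gripper_width: -0.0
```

```bash
python3 wh.py 0 117 245; python3 - <<'E'
from h import *
a=snap('side','side6.png')
cv2.imwrite('pics/side6c.png',cv2.resize(a[20:340,140:440,::-1],None,fx=1.8,fy=1.8))
v=np.load('v.npy'); print([(np.round(d['position'],1).tolist(),round(d['conf'],2)) for d in robot.tip_of('side','cover_edge')[:2]])
for a in np.arange(1.3,1.85,.1): print(round(a,2),proj('side',c2w(v,cover(a,0,194,9))).round(1))
E
```

```text
t 8.4833 case pos [  1.3 151.1 245.3] f [0.  3.3 2.5] jaw -0.0 j [ 0.04 -0.27  1.54  0.    1.86 -0.28]
turn to aligned deg [ 0.2 -0.  -0.1]
shift tool m [-0.034 -0.001  0.   ]
[([245.9, 94.6], 0.56), ([293.8, 242.9], 0.17)]
1.3 [[274.3 114.7]]
1.4 [[267.2 107.2]]
1.5 [[260.4 101.2]]
1.6 [[254.1  96.7]]
1.7 [[248.3  93.7]]
1.8 [[243.   92.1]]
```

View pics/side6c.png

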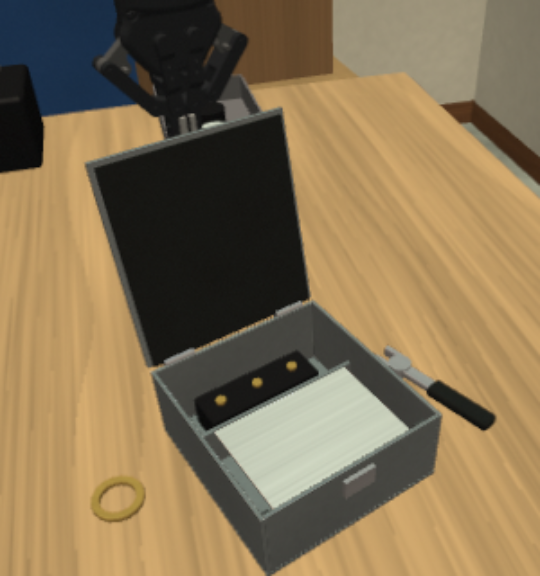

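Call:
{"fn": "arm_command", "kwargs": {
  "moves": [
    [[0,0,0],[-0.012,0,0],0],
    [[0,0,0],[-0.024,0,0],0],
    [[0,0,0],[-0.036,0,0],0],
    [[0,0,0],[-0.048,0,0],0],
    [[0,0,0],[-0.062,0,0],0]
  ]
}}

```text
time: 9.0
tool_pos: [482.2, -8.1, 243.0]
orientation: [-0.0, 0.585, 0.811, 0.0]
ft_force: [0.1, 3.4, -2.1]
gripper_width: -0.002
```

```bash
python3 wh.py 0 56 238; python3 - <<'E'
from h import *
a=snap('side','side7.png')
cv2.imwrite('pics/side7c.png',cv2.resize(a[20:340,140:440,::-1],None,fx=1.8,fy=1.8))
E
```

```text
t 9.0 case pos [  0.6  88.8 243. ] f [ 0.1  3.4 -2.1] jaw -0.0 j [-0.09 -0.22  1.51  0.    1.85 -0.41]
turn to aligned deg [-0. -0. -0.]
shift tool m [-0.033 -0.001  0.005]
```

View pics/side7c.png

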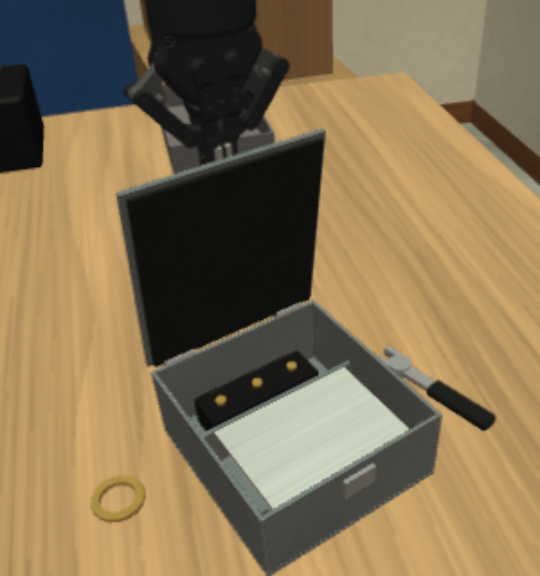

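The cover is now past upright, with its edge at about (225,165) in the crop. I'll continue along the arc.

Call:
{"fn": "arm_command", "kwargs": {
  "moves": [
    [[0,0,0],[-0.012,0,0.001],0],
    [[0,0,0],[-0.023,0,0.004],0],
    [[0,0,0],[-0.034,0,0.007],0],
    [[0,0,0],[-0.045,0,0.011],0],
    [[0,0,0],[-0.056,0,0.016],0]
  ]
}}

```text
time: 9.47
tool_pos: [499.9, -61.7, 227.1]
orientation: [0.0, 0.585, 0.811, -0.0]
ft_force: [-0.6, 2.0, 1.8]
gripper_width: 0.0
```

```bash
python3 wh.py 0 -1 206
```

```text
t 9.4667 case pos [  0.5  32.4 227.1] f [-0.6  2.   1.8] jaw 0.0 j [-0.19 -0.17  1.49 -0.    1.82 -0.51]
turn to aligned deg [ 0.   0.  -0.1]
shift tool m [-0.033 -0.     0.021]
```

Call:
{"fn": "arm_command", "kwargs": {
  "moves": [
    [[0,0,0],[-0.009,0,0.005],0],
    [[0,0,0],[-0.018,0,0.011],0],
    [[0,0,0],[-0.028,0,0.018],0],
    [[0,0,0],[-0.036,0,0.026],0],
    [[0,0,0],[-0.045,0,0.034],0]
  ]
}}

```text
time: 9.88
tool_pos: [514.0, -104.0, 192.4]
orientation: [0.0, 0.585, 0.811, 0.0]
ft_force: [-0.3, 1.6, 0.6]
gripper_width: -0.001
```

```bash
python3 wh.py 0 -34 165; python3 - <<'E'
from h import *
a=snap('side','side8.png')
cv2.imwrite('pics/side8c.png',cv2.resize(a[20:340,140:440,::-1],None,fx=1.8,fy=1.8))
E
```

```text
t 9.8833 case pos [  0.5 -12.2 192.4] f [-0.3  1.6  0.6] jaw -0.0 j [-0.26 -0.12  1.51  0.    1.75 -0.58]
turn to aligned deg [ 0.   0.  -0.1]
shift tool m [-0.022 -0.     0.027]
```

View pics/side8c.png

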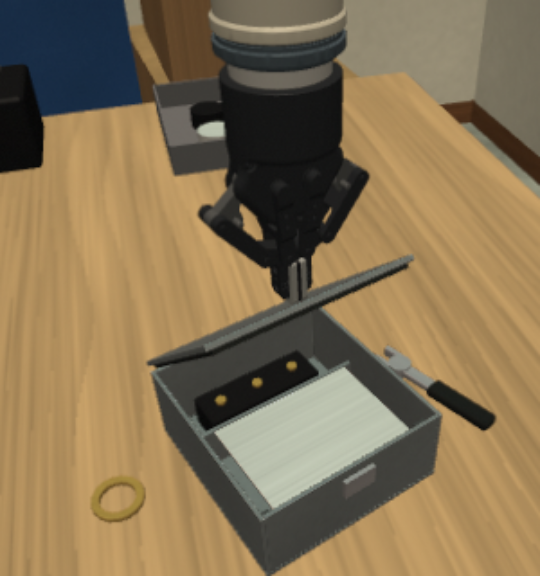

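The cover is about 0.7 rad above shut, with the fingertips on its outer face near (298,300). I'll keep going.

Call:
{"fn": "arm_command", "kwargs": {
  "moves": [
    [[0,0,0],[-0.008,0,0.008],0],
    [[0,0,0],[-0.015,0,0.017],0],
    [[0,0,0],[-0.021,0,0.027],0],
    [[0,0,0],[-0.027,0,0.037],0],
    [[0,0,0],[-0.032,0,0.047],0]
  ]
}}

```text
time: 10.35
tool_pos: [524.0, -134.3, 145.2]
orientation: [0.0, 0.585, 0.811, -0.0]
ft_force: [0.5, 0.3, 1.9]
gripper_width: -0.001
```

```bash
python3 wh.py 0 -55 106
```

```text
t 10.35 case pos [  0.5 -44.1 145.2] f [0.5 0.3 1.9] jaw -0.0 j [-0.31 -0.07  1.54 -0.    1.67 -0.63]
turn to aligned deg [ 0.   0.  -0.1]
shift tool m [-0.011 -0.     0.039]
```

Call:
{"fn": "arm_command", "kwargs": {
  "moves": [
    [[0,0,0],[-0.004,0,0.01],0],
    [[0,0,0],[-0.007,0,0.019],0],
    [[0,0,0],[-0.009,0,0.028],0],
    [[0,0,0],[-0.01,0,0.035],0],
    [[0,0,0],[-0.011,0,0.041],0]
  ]
}}

```text
time: 10.77
tool_pos: [527.1, -144.2, 104.3]
orientation: [-0.0, 0.585, 0.811, -0.0]
ft_force: [-0.3, -1.3, 1.3]
gripper_width: 0.002
```

Call:
{"fn": "arm_command", "kwargs": {
  "moves": [
    [[0,0,0],[-0.001,0,0.004],0],
    [[0,0,0],[-0.001,0,0.008],0],
    [[0,0,0],[-0.001,0,0.011],0],
    [[0,0,0],[-0.001,0,0.013],0],
    [[0,0,0],[-0.001,0,0.014],0]
  ]
}}

```text
time: 11.18
tool_pos: [527.6, -145.0, 91.2]
orientation: [0.0, 0.585, 0.811, -0.0]
ft_force: [-0.9, -2.0, 2.0]
gripper_width: -0.007
```

```bash
python3 wh.py 0 -57 90
```

```text
t 11.1833 case pos [  0.4 -55.4  91.2] f [-0.9 -2.   2. ] jaw -0.01 j [-0.33 -0.03  1.61 -0.    1.57 -0.65]
turn to aligned deg [-0.   0.  -0.1]
shift tool m [-0.002 -0.     0.001]
```

Call:
{"fn": "arm_command", "kwargs": {
  "moves": [
    [[0,0,0],[0,0,0.001],0],
    [[0,0,0],[0,0,0.002],0],
    [[0,0,0],[0,0,0.003],0],
    [[0,0,0],[0,0,0.003],0],
    [[0,0,0],[0,0,0.003],0]
  ]
}}

```text
time: 11.6
tool_pos: [527.7, -145.0, 89.9]
orientation: [0.001, 0.585, 0.811, 0.0]
ft_force: [-3.3, -0.7, 8.3]
gripper_width: -0.004
```

The cover is at its hard stop, at 8 N and z = 90 mm. I'll lift off and check.

Call:
{"fn": "arm_command", "kwargs": {
  "moves": [
    [[0,0,0],[0,0,-0.03],0],
    [[0,0,0],[0,0,-0.07],0],
    [[0,0,0],[0,0,-0.11],0],
    [[0,0,0],[0,0,-0.15],0],
    [[0,0,0],[0,0,-0.19],0]
  ]
}}

```text
time: 12.02
tool_pos: [527.2, -144.5, 280.0]
orientation: [-0.0, 0.585, 0.811, 0.0]
ft_force: [-0.2, -0.4, -1.0]
gripper_width: 0.001
```

Call:
{"fn": "arm_command", "kwargs": {
  "moves": [
    [[0,0,0],[0.04,0,-0.03],0],
    [[0,0,0],[0.08,0,-0.06],0],
    [[0,0,0],[0.12,0,-0.06],0],
    [[0,0,0],[0.16,0,-0.06],0],
    [[0,0,0],[0.2,0,-0.06],0]
  ]
}}

```text
time: 12.43
tool_pos: [466.8, 37.8, 339.4]
orientation: [0.001, 0.586, 0.811, 0.001]
ft_force: [1.0, 0.3, -0.5]
gripper_width: -0.005
```

Call:
{"fn": "arm_command", "kwargs": {
  "moves": [
    [[0,0,0],[0.04,0,0],0],
    [[0,0,0],[0.08,0,0],0],
    [[0,0,0],[0.1,0,0],0],
    [[0,0,0],[0.1,0,0],0],
    [[0,0,0],[0.1,0,0],0]
  ]
}}

```text
time: 12.85
tool_pos: [435.5, 132.1, 338.2]
orientation: [-0.0, 0.584, 0.812, 0.0]
ft_force: [0.2, 0.2, -0.1]
gripper_width: -0.001
```

```bash
python3 wh.py; python3 - <<'E'
from h import *
v=np.load('v.npy')
a=snap('side','side9.png'); b=snap('top','top9.png')
for n in('side','top'):
    for l in('cover_edge','tally_ring','lens_cap','spanner'): print(n,l,[(np.round(d['position'],1).tolist(),round(d['conf'],2)) for d in robot.tip_of(n,l)[:2]])
    for x in(0,.06): print(n,x,proj(n,c2w(v,cover(x,0,194,9))).round(1))
cv2.imwrite('pics/side9c.png',cv2.resize(a[120:390,160:440,::-1],None,fx=2.1,fy=2.1))
cv2.imwrite('pics/top9c.png',cv2.resize(b[120:340,240:460,::-1],None,fx=2.4,fy=2.4))
E
```

```text
t 12.85 case pos [  0.6 236.6 338.2] f [ 0.2  0.2 -0.1] jaw -0.0 j [ 0.22 -0.24  1.36  0.    2.03 -0.1 ]
turn to aligned deg [ 0.  -0.   0.1]
side cover_edge [([338.9, 273.8], 0.59)]
side tally_ring [([207.4, 298.7], 0.95)]
side lens_cap [([302.3, 364.2], 0.84)]
side spanner [([380.5, 238.3], 0.77)]
side 0 [[339.2 272. ]]
side 0.06 [[338.9 266.3]]
top cover_edge [([407.0, 214.8], 0.69)]
top tally_ring [([354.4, 319.6], 0.53)]
top lens_cap [([433.6, 257.1], 0.57)]
top spanner [([336.7, 149.4], 0.96)]
top 0 [[406.3 213.1]]
top 0.06 [[407.  212.8]]
```

View pics/side9c.png

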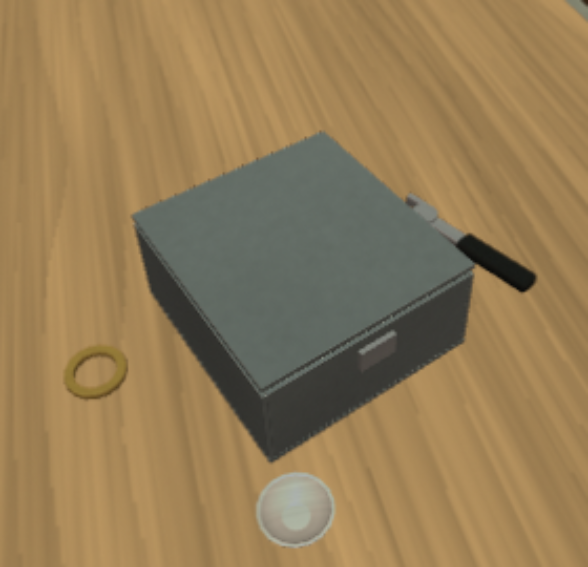

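View pics/top9c.png

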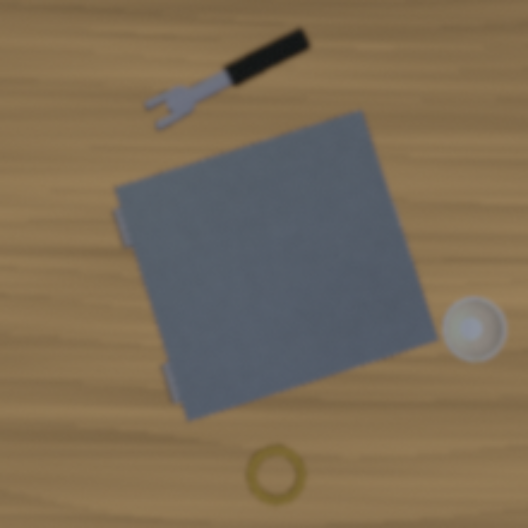

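The cover is flat on the case: its edge is detected at side (339,274), and shut predicts (339,272). The ring, cap and spanner are where they were, and the arm is clear.

```bash
python3 -c "
from bench import robot
print(robot.hand_in())"
```

```text
the job is handed in; nothing more can be done
None
```

The lamp case is closed and the job is handed in; no verdict came back. I pushed the flap flat first, then swung the cover over at roughly 1 rad/s until it met its stop. Only the shut fingertips touched them, on the outer faces. The arm finished clear of everything, at about 13 s of the 54 s allowed.

- **Flap:** It felt solid at about 8 N, and its edge in the side picture matched 0 rad to within about 1 pixel.
- **Cover:** It stopped at z = 90 mm with about 8 N. Its edge was within about 2 pixels of the shut position in both pictures.
- **Things around the case:** The ring, lens cap and spanner were found within about 3 pixels of where they started, except for two comparisons:
  - **Ring and lens cap, top view:** the first ring search also gave a second, equally confident hit on the lens cap. I ignored it because the pictures show the ring elsewhere.
  - **Spanner, top view:** the network missed it at the start, so I compared it by eye there.
- **Lamp:** It was not seen again once the flap covered it. Nothing touched it as far as I could tell, but I did not check its position at the end.
- **Flap angle at the start:** My fit gave 1.71 rad, but the picture suggested about 1.63. This did not affect the push.

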